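# Clear the welding bench: parts to their bins, cam back on the jig

### The arm

A 6-joint arm with a two-finger parallel gripper is mounted at the origin on the work surface. World frame = base frame: x ahead of the robot, y to its left, z up, the work surface at z = 0. Lengths are in mm, angles in rad, forces in N, time in s.
With the tool pointing down it reaches from about 250 to 725 mm from the base axis. Payload 9.7 kg.
Tool frame: the origin (TCP) lies midway between the tips of the shut fingers; the grasp point (between the pads) lies robot.tcp_to_grasp behind it (robot.tcp_to_grasp is the distance from the TCP to the grasp point, in mm); x points along the fingers, y is the direction in which the jaws open and shut, and the axes are right-handed (so a half turn about x gives the same grasp; the last joint's range is limited). The gripper opens to 85 mm and grips with 20 to 120 N. Pads are 22 mm wide; open, the fingers measure 114 mm over their backs; the gripper's body (76 mm by 85 mm) begins 54 mm behind the grasp point. The pads swing forward as they close: fully open they stand 13 mm farther back than shut.
Start: joints at [-1.164, 0.087, 0.176, 1.66, 0, 1.571], TCP at [217.617, -505.114, 231.284] pointing down, gripper open.
Joint ranges: [-3.13, 3.13], [-0.85, 1.81], [-1.15, 1.24], [-2.2, 2.28], [-1.44, 1.52], [-3.14, 3.14]. Speed limits (rad/s): [2.22, 2.22, 2.57, 3.14, 3.14, 3.14].

### API

Orientations are given as a unit quaternion [w, x, y, z].
In Python, from bench import robot gives the robot as it stands.
- The arm moves only by the shell command python3 -m inch 'ROWS'. ROWS is text: rows parted by semicolons, each of 7 numbers parted by spaces: the turn, a rotation vector about the tool's x, y, z in units of 6 degrees (1.0 is 6 degrees), then the shift along the tool's x, y, z in units of 50 mm (1.0 is 50 mm), then the gripper's target within -1 to 1 (fully open at 1, half-way at 0, shut at -1). In form: wx wy wz tx ty tz fingers; .... A call has 1 to 10 rows; each row is the pose to reach, as a shift and turn from the pose commanded when the call began, along the tool's axes at that moment; what a row does not reach only later rows make up. A row lasts 1/10 s, in which the tool goes at most 50 mm and 8.59 degrees, less where a joint would pass 70% of its speed; a pose out of reach is approached as far as the arm can. A call with a gripper value outside its range is refused whole. The fingers move at their own pace and stop on an object; the grip force is fixed at half the most. Time passes only in rows, so rows that repeat a pose let the fingers close. It gives the time, the measured TCP pose, the force and the opening at its end, in the units of the state.
- robot.get_obs(): the state, without advancing time (a new reading comes with each control period).
- robot.capture(name): name is "scene" or "top"; returns the picture (480x640x3 uint8, red, green, blue); there is no depth.
- robot.calibration(name): a dict with "fx", "fy", "cx", "cy" (pixels), "T" (4x4, takes a point from camera to world coordinates). Camera axes: x right, y down, z forward; pixel columns grow to the right and rows downward; lengths in mm; the calibration is good to about 2 mm. A picture is of the moment at which its call begins. calibration takes no time and is no camera call.
- robot.finish_job(): hands the job in, once; it reports no verdict.
Trained networks look in the newest picture that a camera, given by its name, has taken for a name from the list of things; names that differ only in an ending like _2 or _b are one class to them, and where a whole thing is asked for, a point or a joint stands for the part that bears it (a point fixed in the world has none). Each returns a list of dicts, best first, with "score" (0 to 1); they miss things now and then, are a little off and sometimes report something else, mostly with a low value. They report only what shows in the picture. A call takes as long as a camera call. They do not tell look-alikes from the thing itself.
- robot.regions_of(camera, target): "region" (480x640 bool, what is visible of it) and "rect" ([left, top, right, bottom] in pixels, round what is visible of it).
The state is a dict: "clock": time; "joint_positions": joint angles; "joint_vel": joint speeds; "effort": joint torques, N m; "ee_pos": TCP position; "tool_rot": TCP orientation; "ft_force": force on the tool from outside, world axes, zero at the start; "torque": the same for the moment, N m; "grip_width": finger opening in mm.
Only numpy, scipy, OpenCV 4.12 (cv2) and the standard library are available. Lean on these libraries where they do the work, as an engineer would, in place of code of your own. Each camera call takes 0.05 s, during which the arm holds its last target.

### The job

The tacking is done: put every loose part on the bench back where it belongs. Stand the two tube bushings on end in the bin of tube bushings, lay the big hex nut flat in the bin of nuts and the channel stub, open side up, in the bin of channel stubs, each down on the empty bin floor in front of the stock; push the clamp cam right down onto the flatted shaft of the welding jig, its D-shaped bore turned to fit the flat. Leave the spray can standing where it is.

Things in the scene. Friction and masses are not known exactly. Their poses are not given: they have to be found in the camera images.
- tube_a_mid (a point): Short steel tube bushing, standing on end: outside diameter 36 mm, bore 24 mm, 45 mm tall, about 0.2 kg. The point is its centre, half-way up; z is along the bore. The two bushings are alike and go to the same bin.
- tube_b_mid (a point): Short steel tube bushing, standing on end: outside diameter 36 mm, bore 24 mm, 45 mm tall, about 0.2 kg. The point is its centre, half-way up; z is along the bore. The two bushings are alike and go to the same bin.
- nut_mid (a point): Big steel hex nut lying flat: 46 mm across flats, 53 mm across corners, 24 mm thick, hole 27 mm, about 0.2 kg. The point is its centre, half-way up; z is along the hole; the six flats face its +x and -x and every 60 degrees from there.
- channel_mid (a point): Stub of steel U-channel lying with the open side up: 40 mm long (x), 50 mm wide over its two upright flanges (y), 36 mm high, 5 mm thick, about 0.17 kg. The point is at the middle of its outer block, half-way up; the flanges' outer faces look to +y and -y.
- cam_mid (a point): Steel clamp cam, hub up, 42 mm tall, 0.34 kg: eccentric disc 56 mm across, 14 mm thick; above it a round hub 34 mm across, 28 mm tall. D-bore right through on the hub axis: 22 mm across, its flat 6.5 mm from the axis towards +x. The disc bulges to +x (37 mm from the axis; 19 mm at -x). Point: on the hub axis, 21 mm above the underside; z up.
- bin_tubes: Fixed green steel stock bin, 170 mm deep (x) by 140 mm wide (y), walls 3 mm thick: sides 45 mm high, back (+x) 50 mm, front lip (-x, towards the robot) 22 mm. Origin at the centre of its underside; inner floor 3 mm above it. Three tube bushings, on end, stand fixed along the back; the floor from x = -82 to +25 mm, y = -67 to +67 mm, is empty. Bins and jig swap places from start to start.
- bin_nuts: Fixed green steel stock bin, 170 mm deep (x) by 140 mm wide (y), walls 3 mm thick: sides 45 mm high, back (+x) 50 mm, front lip (-x, towards the robot) 22 mm. Origin at the centre of its underside; inner floor 3 mm above it. Two hex nuts, flat, stand fixed along the back; the floor from x = -82 to +25 mm, y = -67 to +67 mm, is empty. Bins and jig swap places from start to start.
- bin_channels: Fixed green steel stock bin, 170 mm deep (x) by 140 mm wide (y), walls 3 mm thick: sides 45 mm high, back (+x) 50 mm, front lip (-x, towards the robot) 22 mm. Origin at the centre of its underside; inner floor 3 mm above it. Two channel stubs, open side up, stand fixed along the back; the floor from x = -82 to +25 mm, y = -67 to +67 mm, is empty. Bins and jig swap places from start to start.
- shaft_seat (a point): Flatted upright shaft on the grey welding jig plate: 19 mm across, flat 5 mm from the axis towards +x, 56 mm tall, top 16 mm tapered to 8 mm. Point: on its axis, on the collar (20 mm above the bench) where the seated cam's underside rests; z up. Seated, cam x lies along this x (slack 1.5 mm, 0.2 rad). Fence bar at x = 50 to 66 mm, 10 mm above the seat; low lever to x = -84 mm.
- spray_can: Bystander: blue and white spray can, 53 mm in diameter, 162 mm tall, standing on the bench. Origin at the centre of its underside.
Things that resemble listed ones, but are neither listed nor needed, are in the scene too. Leave any blue or yellow look-alike of the part that bears nut_mid alone.

How it is judged:
By the outcome, as a careful person would: the job done as asked, in the order asked, and still so for the second after the job is handed in, with the robot touching nothing.
It also fails if it takes over 112 s, if anything falls off the work surface, if the arm or the gripper's body presses on something with over 40 N, if the wrist force passes 120 N, or if a joint passes its speed limit or range.

## Working session

There is one attempt and no reset: what is moved stays moved. The work goes in short steps, Python scripts to look and compute and a shell command to move; the robot and the scene stay as the last step left them, time stands still between calls to the robot, and variables do not carry over. Pictures are saved under pics/ and viewed, and the job is handed in when it is done.

```bash
ls; mkdir -p pics; python3 - <<'E'
from bench import robot
import cv2
o=robot.get_obs()
print({k:(o[k]) for k in ("clock","ee_pos","tool_rot","grip_width")}, robot.tcp_to_grasp)
for n in("scene","top"):
    im=robot.capture(n); cv2.imwrite(f"pics/{n}0.png",im[:,:,::-1]); c=robot.calibration(n); print(n,c)
E
```

```text
pics
{'clock': 0.0, 'ee_pos': array([ 217.50930328, -504.91604906,  230.57436077]), 'tool_rot': array([-0.14235887, -0.69243627, -0.14326787,  0.69263287]), 'grip_width': 85.49724000528752} 18.700000000000003
scene {'fx': 556.2628254723941, 'fy': 556.2628254723941, 'cx': 318.74001384730127, 'cy': 241.48612876057058, 'T': array([[-2.54059331e-01,  7.32558534e-01, -6.31515519e-01,
         1.16412989e+03],
       [ 9.67144129e-01,  1.86154433e-01, -1.73143760e-01,
         2.63192515e+02],
       [-9.27852495e-03, -6.54755314e-01, -7.55783955e-01,
         8.33737419e+02],
       [ 0.00000000e+00,  0.00000000e+00,  0.00000000e+00,
         1.00000000e+00]])}
top {'fx': 565.9625250628065, 'fy': 565.9625250628065, 'cx': 324.72843120833596, 'cy': 245.85574993913778, 'T': array([[-2.92673612e-02, -9.96755816e-01,  7.49750903e-02,
         3.96650612e+02],
       [-9.99571619e-01,  2.91829788e-02, -2.22100029e-03,
         8.91361237e+01],
       [ 2.57984841e-05, -7.50079751e-02, -9.97182934e-01,
         1.44117296e+03],
       [ 0.00000000e+00,  0.00000000e+00,  0.00000000e+00,
         1.00000000e+00]])}
```

View pics/scene0.png

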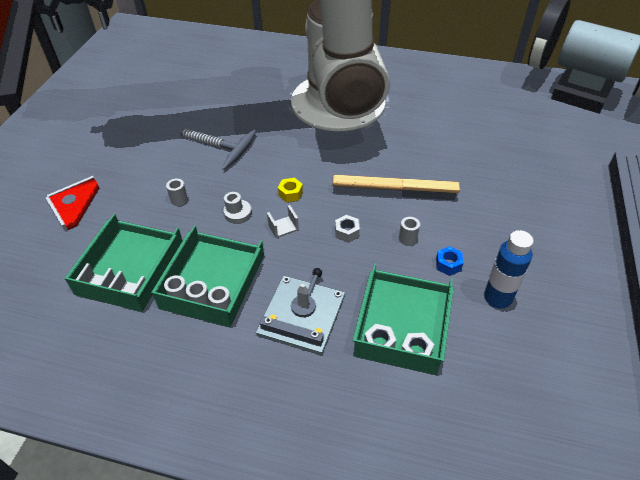

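View pics/top0.png

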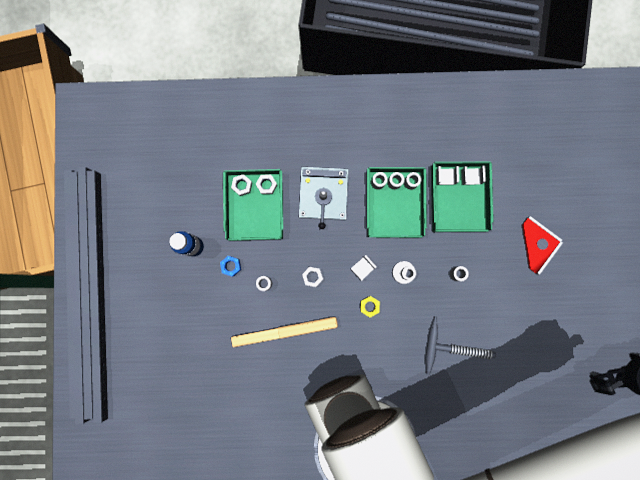

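The scene view shows everything: tubes at (177,192) and (409,231), steel nut (347,228), channel (283,222), cam (236,207), jig (302,310). The bins, left to right, are channels, tubes, then nuts to the right of the jig. Next I'll fit poses with the networks' masks.

```bash
cat > per.py <<'E'
import numpy as np, cv2
from bench import robot
from scipy.optimize import minimize
CAL={n:robot.calibration(n) for n in("scene","top")}
def proj(n,P):
    c=CAL[n];T=np.linalg.inv(c["T"]);q=np.atleast_2d(P)@T[:3,:3].T+T[:3,3]
    return np.c_[c["fx"]*q[:,0]/q[:,2]+c["cx"],c["fy"]*q[:,1]/q[:,2]+c["cy"]]
def unproj(n,uv,z):
    c=CAL[n];d=c["T"][:3,:3]@np.array([(uv[0]-c["cx"])/c["fx"],(uv[1]-c["cy"])/c["fy"],1]);o=c["T"][:3,3]
    return (o+d*(z-o[2])/d[2])[:2]
def cyl(r,z0,z1,cx=0,n=48,a0=0):
    a=np.arange(n)*2*np.pi/n+a0
    return np.vstack([np.c_[cx+r*np.cos(a),r*np.sin(a),0*a+z] for z in(z0,z1)])
def box(x0,x1,y0,y1,z0,z1):
    return np.array([[x,y,z] for x in(x0,x1) for y in(y0,y1) for z in(z0,z1)],float)
# z relative to bench under part
M={"tube":[cyl(18,0,45)],
 "nut":[cyl(26.56,0,24,n=6,a0=np.pi/6)],
 "channel":[box(-20,20,-25,25,0,5),box(-20,20,-25,-20,0,36),box(-20,20,20,25,0,36)],
 "cam":[cyl(28,0,14,cx=9),cyl(17,14,42)],
 "bin":[box(-85,85,-70,70,0,3),box(-85,85,-70,-67,0,45),box(-85,85,67,70,0,45),box(82,85,-70,70,0,50),box(-85,-82,-70,70,0,22)],
 "can":[cyl(26.5,0,130)]}
S=8
def render(n,model,x,y,a,box_,z=0):
    l,t,r,b=box_;im=np.zeros(((b-t)*S,(r-l)*S),np.uint8)
    R=np.array([[np.cos(a),-np.sin(a),0],[np.sin(a),np.cos(a),0],[0,0,1]])
    for p in M[model]:
        uv=(proj(n,p@R.T+[x,y,z])-[l-.5,t-.5])*S
        cv2.fillConvexPoly(im,cv2.convexHull(np.round(uv*16).astype(np.int32)),255,shift=4)
    return cv2.resize(im,(r-l,b-t),interpolation=cv2.INTER_AREA).astype(float)/255
def fill(m):
    c,_=cv2.findContours(m.astype(np.uint8),cv2.RETR_EXTERNAL,cv2.CHAIN_APPROX_NONE)
    o=np.zeros(m.shape,np.uint8);cv2.drawContours(o,[max(c,key=cv2.contourArea)],-1,1,-1);return o
def fit(model,masks,x0,yaws=(0,),z=0,off={}):
    """masks: {cam:mask}"""
    bx={}
    for n,m in masks.items():
        ys,xs=np.nonzero(m);bx[n]=(max(xs.min()-12,0),max(ys.min()-12,0),min(xs.max()+13,640),min(ys.max()+13,480))
    def cost(p):
        s=0
        for n,m in masks.items():
            l,t,r,b=bx[n];g=render(n,model,p[0]*10,p[1]*10,p[2] if len(p)>2 else 0,bx[n],z)
            s+=np.abs(g-m[t:b,l:r]).sum()/m.sum()
        return s
    best=None
    for a in yaws:
        p0=[x0[0]/10,x0[1]/10]+([a] if len(yaws)>1 else [])
        d=len(p0);sim=np.vstack([p0]+[np.array(p0)+np.eye(d)[i]*(.8 if i<2 else .25) for i in range(d)])
        r=minimize(cost,p0,method="Nelder-Mead",options=dict(initial_simplex=sim,xatol=.005,fatol=1e-4,maxiter=150))
        if best is None or r.fun<best[1]: best=(r.x*([10,10]+[1]*(d-2)),r.fun)
    return best
E
cat > look.py <<'E'
from per import *
import pickle
D={}
ims={}
for n in("scene","top"):
    ims[n]=robot.capture(n)
    for t in("tube_a_mid","nut_mid","channel_mid","cam_mid","bin_tubes","bin_nuts","bin_channels","spray_can"):
        D[n,t]=robot.regions_of(n,t)
        print(n,t,[(round(r["score"],2),[int(v) for v in r["rect"]]) for r in D[n,t]])
pickle.dump((D,ims),open("d.pkl","wb"))
E
python3 look.py
```

```text
scene tube_a_mid [(0.88, [162, 178, 187, 203]), (0.73, [267, 208, 300, 235]), (0.63, [399, 216, 419, 246])]
scene nut_mid [(0.96, [276, 178, 300, 199]), (0.8, [434, 243, 461, 277]), (0.76, [334, 214, 358, 242])]
scene channel_mid [(0.84, [265, 206, 300, 236])]
scene cam_mid [(0.98, [225, 192, 250, 224])]
scene bin_tubes [(0.64, [152, 226, 263, 325])]
scene bin_nuts [(0.61, [352, 264, 452, 374])]
scene bin_channels [(0.84, [63, 217, 181, 309])]
scene spray_can [(0.66, [485, 227, 535, 309])]
top tube_a_mid [(0.49, [449, 269, 468, 282])]
top nut_mid [(0.81, [359, 292, 379, 318]), (0.71, [302, 269, 320, 286]), (0.67, [221, 253, 239, 276]), (0.48, [350, 257, 374, 280])]
top channel_mid [(0.87, [351, 255, 375, 281])]
top cam_mid [(0.64, [392, 261, 415, 282])]
top bin_tubes [(0.72, [369, 164, 427, 235])]
top bin_nuts [(0.9, [222, 169, 286, 240])]
top bin_channels [(0.63, [426, 158, 490, 234])]
top spray_can [(0.74, [167, 231, 201, 257])]
```

```bash
python3 - <<'E'
import pickle,cv2,numpy as np
D,ims=pickle.load(open("d.pkl","rb"))
a=ims["scene"][165:385,50:470,::-1]; b=ims["top"][150:290,200:500,::-1]
a=cv2.resize(a,None,fx=1.9,fy=1.9,interpolation=cv2.INTER_CUBIC)
b=cv2.resize(b,None,fx=2.6,fy=2.6,interpolation=cv2.INTER_CUBIC)
cv2.imwrite("pics/za.png",a);cv2.imwrite("pics/zb.png",b)
E
```

```text
(no output)
```

View pics/za.png

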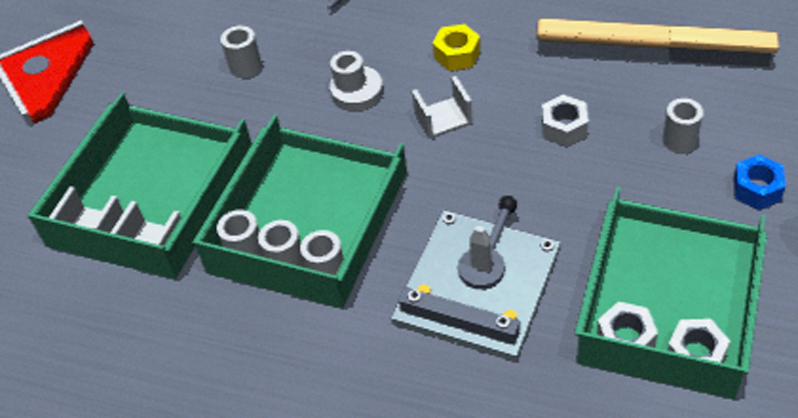

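View pics/zb.png

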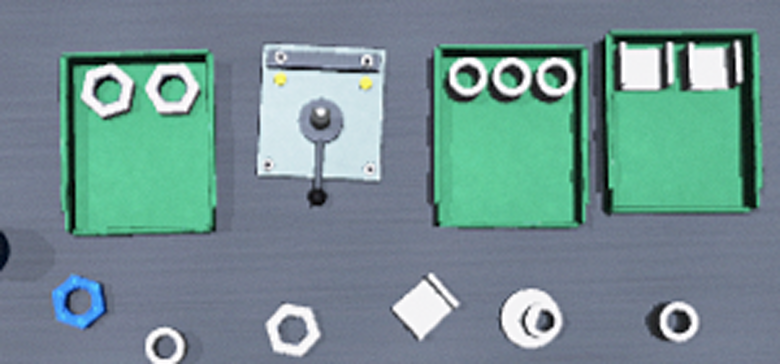

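```bash
cat > seg.py <<'E'
from per import *
def neutral(im):
    f=im.astype(float);return (((f[:,:,2]-f[:,:,0])/(f.sum(2)+1)<.035)).astype(np.uint8)
def green(im):
    f=im.astype(float);return ((f[:,:,1]-np.maximum(f[:,:,0],f[:,:,2]))>12).astype(np.uint8)
def comp(b,rect,pad=5):
    l,t,r,bt=[int(v) for v in rect];w=np.zeros_like(b);w[t-pad:bt+pad,l-pad:r+pad]=b[t-pad:bt+pad,l-pad:r+pad]
    return fill(w)
E
cat > t.py <<'E'
from seg import *
import pickle
D,ims=pickle.load(open("d.pkl","rb"))
out=[]
for n in("scene","top"):
    im=ims[n];v=im.copy();v[neutral(im)>0]=[255,0,255];v[green(im)>0]=[255,255,0]
    v=v[165:385,50:470] if n=="scene" else v[150:290,160:500]
    cv2.imwrite(f"pics/seg_{n}.png",cv2.resize(v[:,:,::-1],None,fx=1.9,fy=1.9,interpolation=cv2.INTER_NEAREST))
E
python3 t.py
```

```text
(no output)
```

View pics/seg_scene.png

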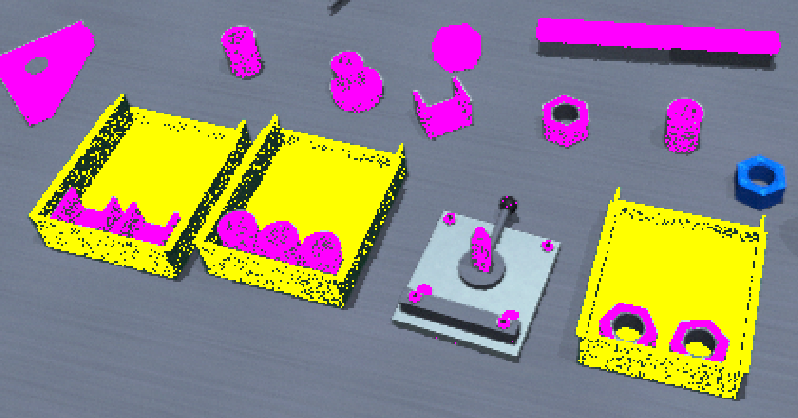

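View pics/seg_top.png

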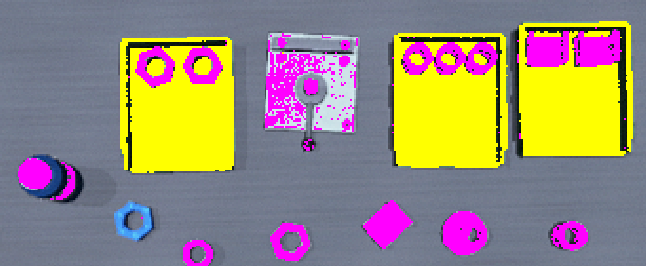

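```bash
cat > t2.py <<'E'
from seg import *
import pickle
D,ims=pickle.load(open("d.pkl","rb"))
R={"tubeR(409)":("tube",dict(scene=[395,212,422,249],top=[255,275,272,292])),
"tubeL(177)":("tube",dict(scene=[162,178,190,207],top=None)),
"nut":("nut",dict(scene=[333,214,361,243],top=[302,266,324,288])),
"channel":("channel",dict(scene=[265,206,300,238],top=[351,255,375,281])),
"cam":("cam",dict(scene=[222,190,252,224],top=[392,261,416,284]))}
P=np.pi
for k,(m,rc) in R.items():
    z=10
    u=rc["scene"];x0=unproj("scene",((u[0]+u[2])/2,(u[1]+u[3])/2),15)
    ys={"tube":(0,),"nut":(-.4,0,.4),"channel":np.arange(-1.5,1.5,.5),"cam":np.arange(-3,3,.8)}[m]
    masks={n:comp(neutral(ims[n]),r,2) for n,r in rc.items() if r}
    for sel in [["scene"],["top"],["scene","top"]]:
        mm={n:masks[n] for n in sel if n in masks}
        if len(mm)<len(sel): continue
        b=fit(m,mm,x0,ys);print(k,sel,np.round(b[0],2),round(b[1],3))
for t in("bin_tubes","bin_nuts","bin_channels"):
    masks={}
    for n in("scene","top"):
        b=(green(ims[n])|neutral(ims[n]));b=cv2.morphologyEx(b,cv2.MORPH_CLOSE,np.ones((3,3)))
        w=np.zeros_like(b); 
        l,tt,r,bt=[int(v) for v in D[n,t][0]["rect"]]
        reg=cv2.dilate(D[n,t][0]["region"].astype(np.uint8),np.ones((5,5)))
        masks[n]=fill(b&reg)
    x0=unproj("top",np.mean(np.nonzero(masks["top"])[::-1],axis=1),20)
    for sel in [["scene"],["top"],["scene","top"]]:
        b=fit("bin",{n:masks[n] for n in sel},x0,(-.1,.1));print(t,sel,np.round(b[0],2),round(b[1],3))
E
python3 t2.py
```

```text
tubeR(409) ['scene'] [415.65 241.07] 0.139
tubeR(409) ['top'] [414.69 242.04] 0.064
tubeR(409) ['scene', 'top'] [414.74 241.75] 0.214
tubeL(177) ['scene'] [ 425.34 -247.51] 0.166
nut ['scene'] [428.73 120.03   0.76] 0.076
nut ['top'] [ 4.2728e+02  1.1994e+02 -2.1000e-01] 0.069
nut ['scene', 'top'] [ 4.2799e+02  1.1997e+02 -2.3000e-01] 0.162
channel ['scene'] [447.41  -8.47   0.63] 0.162
channel ['top'] [446.53  -8.76   0.71] 0.067
channel ['scene', 'top'] [446.73  -8.56   0.68] 0.247
cam ['scene'] [ 431.15 -119.56   -4.99] 0.073
cam ['top'] [ 428.33 -119.68    1.13] 0.053
cam ['scene', 'top'] [ 430.23 -119.96   -4.98] 0.138
bin_tubes ['scene'] [ 6.0814e+02 -1.0115e+02 -5.0000e-02] 0.051
bin_tubes ['top'] [ 6.0914e+02 -9.5850e+01 -3.0000e-02] 0.037
bin_tubes ['scene', 'top'] [ 6.0858e+02 -9.7930e+01 -4.0000e-02] 0.105
bin_nuts ['scene'] [612.7  262.76   0.  ] 0.055
bin_nuts ['top'] [612.58 263.16  -0.  ] 0.039
bin_nuts ['scene', 'top'] [612.51 263.37   0.  ] 0.094
bin_channels ['scene'] [ 6.1798e+02 -2.6299e+02 -4.0000e-02] 0.052
bin_channels ['top'] [ 6.1706e+02 -2.6453e+02 -3.0000e-02] 0.02
bin_channels ['scene', 'top'] [ 6.1710e+02 -2.6401e+02 -3.0000e-02] 0.076
```

```bash
cat > t3.py <<'E'
from seg import *
import pickle
D,ims=pickle.load(open("d.pkl","rb"))
a=np.arange(48)*2*np.pi/48
def D_(r,z,f=5): return np.c_[np.minimum(r*np.cos(a),f),r*np.sin(a),0*a+z]
M["shaft"]=[np.vstack([D_(9.5,25),D_(9.5,60)]),np.vstack([D_(9.5,60),D_(4,76)])]
im=ims["scene"]
# plate: pale cyan bright ; rectify to plane z=10
for n in("scene","top"):
    f=ims[n].astype(float);pl=((f.mean(2)>135)).astype(np.uint8)
    rect=(255,268,350,355) if n=="scene" else (295,160,355,235)
    w=np.zeros_like(pl);l,t,r,b=rect;w[t:b,l:r]=pl[t:b,l:r]
    w=cv2.morphologyEx(w,cv2.MORPH_CLOSE,np.ones((5,5)))
    c,_=cv2.findContours(w,cv2.RETR_EXTERNAL,cv2.CHAIN_APPROX_NONE);c=max(c,key=cv2.contourArea)[:,0]
    p=np.array([unproj(n,u,10) for u in c.astype(float)]).astype(np.float32)
    print(n,"plate",cv2.minAreaRect(p))
for n,q in dict(scene=(288,268,325,312)).items():
    l,t,r,b=q;cv2.imwrite(f"pics/jig_{n}.png",cv2.resize(ims[n][260:365,250:355,::-1],None,fx=5.5,fy=5.5,interpolation=cv2.INTER_CUBIC))
cv2.imwrite("pics/jig_top.png",cv2.resize(ims["top"][160:240,290:360,::-1],None,fx=7,fy=7,interpolation=cv2.INTER_CUBIC))
E
python3 t3.py
```

```text
scene plate ((648.7926635742188, 85.05195617675781), (120.09760284423828, 144.69459533691406), 85.68912506103516)
top plate ((636.9622802734375, 85.79815673828125), (121.51150512695312, 139.3223876953125), 85.67964935302734)
```

View pics/jig_scene.png

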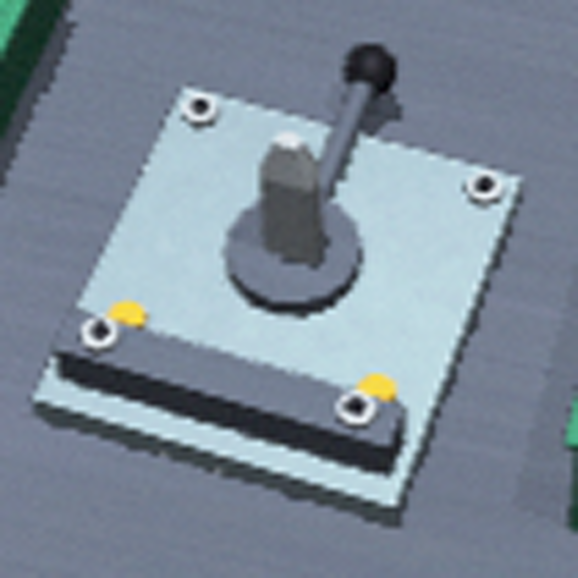

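View pics/jig_top.png

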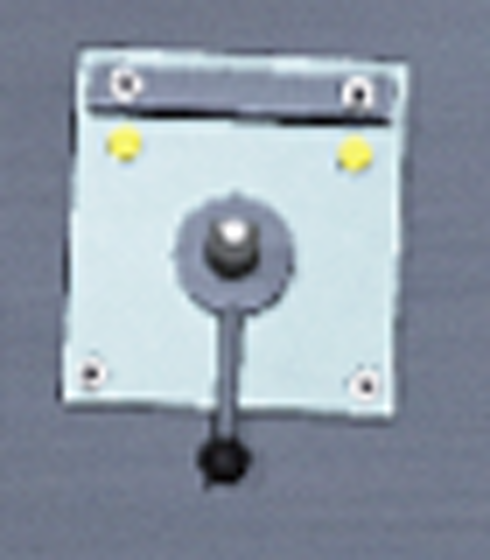

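```bash
cat >> t3.py <<'E'
print("tip",unproj("scene",(301.9,284.8),76),unproj("top",(322.8,192.5),76))
print("collar",unproj("scene",(302.6,304.8),20),unproj("top",(323.2,196.1),20))
m=neutral(ims["scene"]);w=np.zeros_like(m);w[280:309,292:316]=m[280:309,292:316];
print(fit("shaft",{"scene":fill(w)},(636,85),(-.3,-.05,.1)))
f=ims["top"].astype(float)
# collar+shaft dark blob in top
d=(f.mean(2)<135).astype(np.uint8);w=np.zeros_like(d);w[186:207,312:335]=d[186:207,312:335];print(w.sum(),[c.mean() for c in np.nonzero(w)])
# overlay all
F={"tube":[(415.2,241.5,0),(425.3,-247.5,0)],"nut":[(428,120,-.23)],"channel":[(446.8,-8.6,.7)],"cam":[(429.8,-119.7,1.2)],"bin":[(608.6,-98,-.035),(612.5,263.2,0),(617.4,-264,-.035)],"shaft":[(636.5,85.5,-.075)]}
for n,c in(("scene",(165,385,50,470)),("top",(150,300,190,500))):
    k=1.9 if n=="scene" else 2.5
    v=cv2.resize(ims[n][c[0]:c[1],c[2]:c[3],::-1],None,fx=k,fy=k,interpolation=cv2.INTER_CUBIC)
    for m,L in F.items():
        for x,y,a in L:
            R=np.array([[np.cos(a),-np.sin(a),0],[np.sin(a),np.cos(a),0],[0,0,1]])
            for p in M[m]:
                uv=(proj(n,p@R.T+[x,y,0])-[c[2]-.5,c[0]-.5])*k
                cv2.polylines(v,[cv2.convexHull(np.round(uv*16).astype(np.int32))],True,(0,0,255),1,cv2.LINE_AA,shift=4)
    cv2.imwrite(f"pics/ov_{n}.png",v)
E
python3 t3.py
```

```text
scene plate ((648.7926635742188, 85.05195617675781), (120.09760284423828, 144.69459533691406), 85.68912506103516)
top plate ((636.9622802734375, 85.79815673828125), (121.51150512695312, 139.3223876953125), 85.67964935302734)
tip [631.60657241  86.62443633] [629.72873171  86.97647277]
collar [633.98615575  86.71056027] [630.04702147  86.14174484]
(array([632.91241133,  86.20114574,  -0.89116678]), np.float64(0.14571277159512452))
89 [np.float64(198.40449438202248), np.float64(323.80898876404495)]
```

View pics/ov_scene.png

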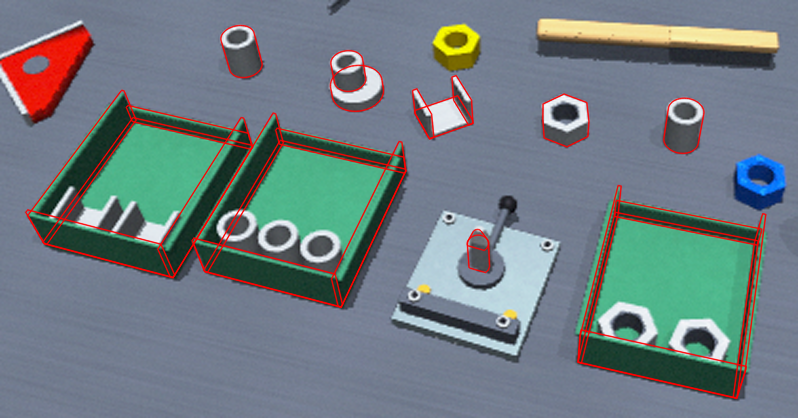

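View pics/ov_top.png

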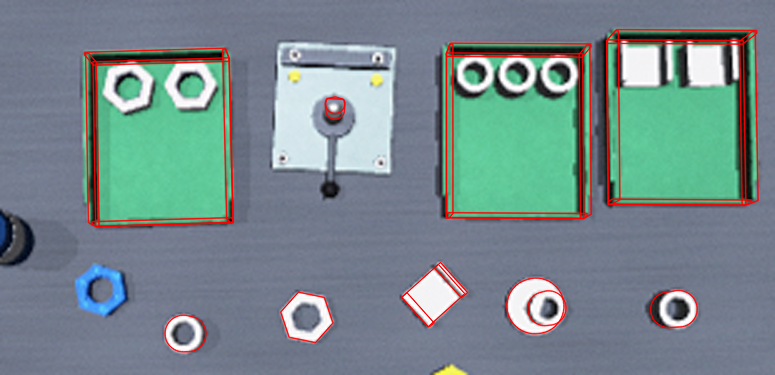

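Overlays match well in both views, and the shaft is at about (631.5, 86.5) with jig yaw −0.075. Next is a move calculator.

```bash
cat > go.py <<'E'
# usage: go.py x y z psi : shift/turn in row units from measured pose to TCP target; psi=jaw direction (deg), picks nearer of psi, psi+180 unless 5th arg
import sys,numpy as np
from scipy.spatial.transform import Rotation as Ro
from bench import robot
o=robot.get_obs();q=o["tool_rot"];R=Ro.from_quat([q[1],q[2],q[3],q[0]])
p=np.array(o["ee_pos"])
yv=R.apply([0,1,0]);print("t",round(o["clock"],2),"tcp",np.round(p,1),"jaw deg",round(np.degrees(np.arctan2(yv[1],yv[0])),1),"grip",round(o["grip_width"],1),"F",np.round(o["ft_force"],1),"J",np.round(o["joint_positions"],2))
if len(sys.argv)>3:
    a=list(map(float,sys.argv[1:]))
    best=None
    for k in((0,180) if len(a)<6 else (0,)):
        s=np.radians(a[3]+k);y=np.array([np.cos(s),np.sin(s),0]);x=np.array([0,0,-1.]);z=np.cross(x,y)
        G=Ro.from_matrix(np.c_[x,y,z]);rv=(R.inv()*G).as_rotvec()
        if best is None or np.linalg.norm(rv)<np.linalg.norm(best): best=rv
    d=R.inv().apply(np.array(a[:3])-p)
    print("row",*np.round(np.degrees(best)/6,2),*np.round(d/50,3),"| world axes down=",np.round(R.apply([1,0,0]),2),"rows",int(np.ceil(max(np.linalg.norm(d)/50,np.degrees(np.linalg.norm(best))/8.59))))
E
python3 go.py 425.3 -247.5 110 0
```

```text
t 1.0 tcp [ 217.6 -505.1  231.3] jaw deg -66.7 grip 85.2 F [-0.2  0.5 -0. ] J [-1.16  0.09  0.18  1.66 -0.    1.57]
row -11.12 0.0 0.0 2.426 -3.088 -5.853 | world axes down= [-0.  0. -1.] rows 8
```

```bash
python3 -m inch '-11.12 0 0 2.4 -3.09 -5.85 1;-11.12 0 0 2.4 -3.09 -5.85 1;-11.12 0 0 2.4 -3.09 -5.85 1;-11.12 0 0 2.4 -3.09 -5.85 1;-11.12 0 0 2.4 -3.09 -5.85 1;-11.12 0 0 2.4 -3.09 -5.85 1;-11.12 0 0 2.4 -3.09 -5.85 1;-11.12 0 0 2.4 -3.09 -5.85 1;-11.12 0 0 2.4 -3.09 -5.85 1;-11.12 0 0 2.4 -3.09 -5.85 1'; python3 go.py 425.3 -247.5 7 0
```

```text
clock: 2.0
ee_pos: [425.1, -247.8, 111.6]
tool_rot: [-0.499, -0.501, -0.499, 0.501]
ft_force: [-0.5, -1.6, -0.5]
grip_width: 85.3
t 2.0 tcp [ 425.1 -247.8  111.6] jaw deg -0.2 grip 85.3 F [-0.5 -1.6 -0.5] J [-0.53 -0.06 -0.21  1.43 -0.    1.05]
row -0.03 0.0 -0.0 2.092 0.004 -0.006 | world axes down= [ 0. -0. -1.] rows 3
```

```bash
python3 -m inch '0 0 0 1 0 0 1;0 0 0 2.09 0 0 1;0 0 0 2.09 0 0 1;0 0 0 2.09 0 0 1;0 0 0 2.09 0 0 -1;0 0 0 2.09 0 0 -1;0 0 0 2.09 0 0 -1;0 0 0 2.09 0 0 -1;0 0 0 2.09 0 0 -1;0 0 0 2.09 0 0 -1'; python3 go.py 577.4 -130 160 0
```

```text
clock: 3.0
ee_pos: [425.9, -248.0, 8.5]
tool_rot: [0.501, 0.5, 0.499, -0.5]
ft_force: [-1.2, -0.7, 7.2]
grip_width: 34.3
t 3.0 tcp [ 425.9 -248.     8.5] jaw deg 0.0 grip 34.3 F [-1.2 -0.7  7.2] J [-0.53 -0.02 -0.37  1.22 -0.    1.04]
row 0.0 0.01 -0.02 -3.027 3.036 -2.355 | world axes down= [ 0. -0. -1.] rows 5
```

```bash
python3 -m inch '0 0 0 -1 0 0 -1;0 0 0 -2 0 0 -1;0 0 0 -3 0 0 -1;0 0 0 -3 0 0 -1;0 0 0 -3.03 3.03 -2.35 -1;0 0 0 -3.03 3.03 -2.35 -1;0 0 0 -3.03 3.03 -2.35 -1;0 0 0 -3.03 3.03 -2.35 -1;0 0 0 -3.03 3.03 -2.35 -1;0 0 0 -3.03 3.03 -2.35 -1'; python3 go.py 577.4 -130 12 0
python3 - <<'E'
from bench import robot;import cv2
cv2.imwrite("pics/s1.png",robot.capture("scene")[:,:,::-1])
E
```

```text
clock: 4.0
ee_pos: [576.6, -129.1, 157.2]
tool_rot: [0.5, 0.499, 0.501, -0.5]
ft_force: [0.2, -0.7, -1.7]
grip_width: 34.2
t 4.0 tcp [ 576.6 -129.1  157.2] jaw deg 0.1 grip 34.2 F [ 0.2 -0.7 -1.7] J [-0.22  0.17  0.13  1.53 -0.    1.35]
row 0.02 -0.0 0.02 2.903 0.021 0.018 | world axes down= [-0.  0. -1.] rows 3
```

View pics/s1.png

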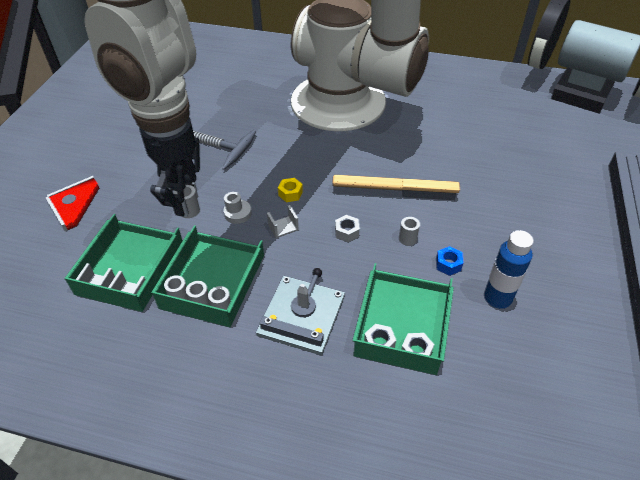

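The tube is held upright at (186,202), above the tube bin. Lowering now.

```bash
python3 -m inch '0 0 0 1 0 0 -1;0 0 0 2 0 0 -1;0 0 0 2.6 0.02 0.02 -1;0 0 0 2.8 0.02 0.02 -1;0 0 0 2.88 0.02 0.02 -1;0 0 0 2.9 0.02 0.02 -1;0 0 0 2.9 0.02 0.02 -1'; python3 go.py 577.4 -130 12 0
```

```text
clock: 4.75
ee_pos: [578.6, -131.4, 15.4]
tool_rot: [0.501, 0.501, 0.499, -0.499]
ft_force: [0.3, -0.0, -0.3]
grip_width: 34.2
t 4.75 tcp [ 578.6 -131.4   15.4] jaw deg 0.0 grip 34.2 F [ 0.3 -0.  -0.3] J [-0.22  0.21 -0.1   1.25 -0.    1.35]
row 0.0 0.01 -0.03 0.067 -0.023 -0.028 | world axes down= [ 0. -0. -1.] rows 1
```

```bash
python3 -m inch '0 0 0 0.03 0 0 -1;0 0 0 0.06 0 0 -1;0 0 0 0.06 0 0 -1'; python3 go.py 577.4 -130 12 0
```

```text
clock: 5.05
ee_pos: [578.3, -131.1, 11.6]
tool_rot: [0.501, 0.5, 0.5, -0.5]
ft_force: [-0.7, 0.1, 5.4]
grip_width: 34.6
t 5.05 tcp [ 578.3 -131.1   11.6] jaw deg 0.0 grip 34.6 F [-0.7  0.1  5.4] J [-0.22  0.21 -0.11  1.25 -0.    1.35]
row 0.01 0.01 -0.02 -0.008 -0.018 -0.022 | world axes down= [ 0. -0. -1.] rows 1
```

Contact shows a small force, so I'll release to a partial opening and lift.

```bash
python3 -m inch '0 0 0 0 0 0 0.3;0 0 0 0 0 0 0.3;0 0 0 0 0 0 0.3;0 0 0 0 0 0 0.3;0 0 0 -0.5 0 0 0.3;0 0 0 -1.5 0 0 0.3;0 0 0 -3 0 0 0.4;0 0 0 -3 0 0 0.7;0 0 0 -3 0 0 1;0 0 0 -3 0 0 1'; python3 go.py 415.2 241.5 110 0;python3 - <<'E'
from bench import robot;import cv2
cv2.imwrite("pics/s2.png",robot.capture("scene")[:,:,::-1])
E
```

```text
clock: 6.05
ee_pos: [577.8, -131.0, 160.3]
tool_rot: [0.5, 0.5, 0.5, -0.5]
ft_force: [-0.3, 0.1, -1.5]
grip_width: 85.3
t 6.05 tcp [ 577.8 -131.   160.3] jaw deg 0.0 grip 85.3 F [-0.3  0.1 -1.5] J [-0.22  0.17  0.13  1.53 -0.    1.35]
row 0.0 0.0 -0.01 1.003 -3.249 -7.451 | world axes down= [ 0. -0. -1.] rows 9
```

View pics/s2.png

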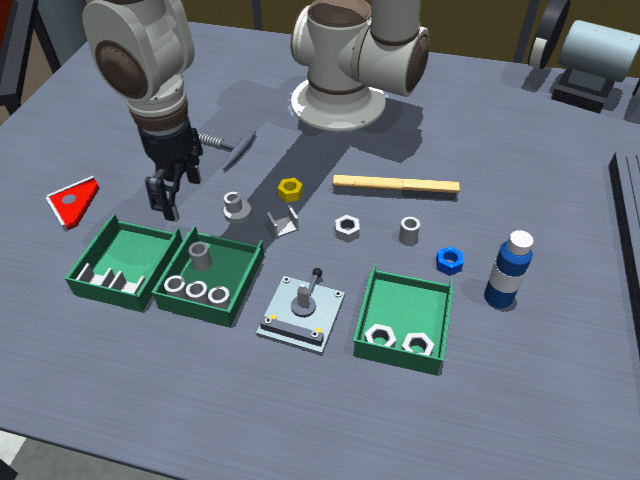

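```bash
python3 - <<'E'
from seg import *
im=cv2.imread("pics/s2.png")[:,:,::-1]
print(proj("scene",[[578,-131,48],[578,-131,3]]), unproj("scene",(199.5,248.5),48))
cv2.imwrite("pics/z2.png",cv2.resize(im[210:330,140:280,::-1],None,fx=5,fy=5,interpolation=cv2.INTER_CUBIC))
E
```

```text
[[197.47026481 247.79679188]
 [201.55620621 262.96672496]] [ 578.66169262 -126.67299927]
```

View pics/z2.png

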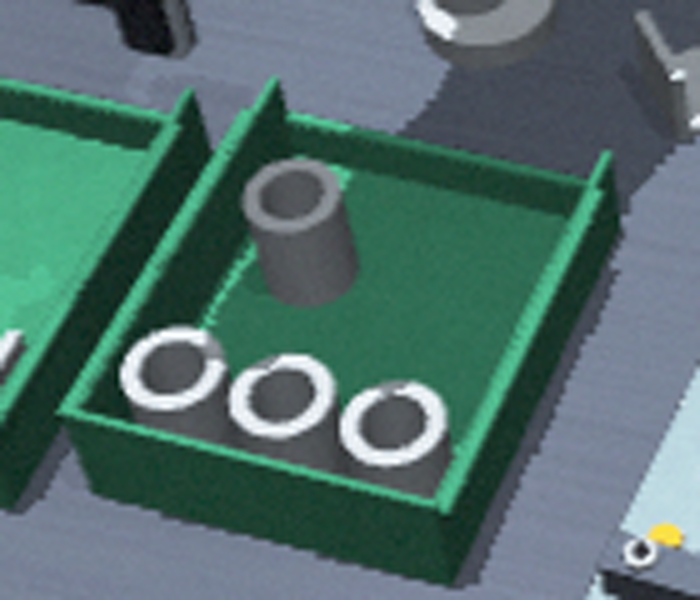

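The first tube stands well inside the bin, at about (578,-129). On to the second.

```bash
python3 -m inch '0 0 0 0.8 -3.25 -7.45 1;0 0 0 0.8 -3.25 -7.45 1;0 0 0 0.8 -3.25 -7.45 1;0 0 0 0.8 -3.25 -7.45 1;0 0 0 0.8 -3.25 -7.45 1;0 0 0 0.8 -3.25 -7.45 1;0 0 0 0.8 -3.25 -7.45 1;0 0 0 0.8 -3.25 -7.45 1;0 0 0 0.8 -3.25 -7.45 1;0 0 0 0.8 -3.25 -7.45 1'; python3 go.py 415.2 241.5 8 0
```

```text
clock: 7.1
ee_pos: [413.4, 242.3, 118.6]
tool_rot: [0.501, 0.498, 0.501, -0.5]
ft_force: [0.5, -0.5, -0.6]
grip_width: 85.5
t 7.1 tcp [413.4 242.3 118.6] jaw deg 0.2 grip 85.5 F [ 0.5 -0.5 -0.6] J [ 0.53 -0.09 -0.22  1.45 -0.    2.1 ]
row 0.04 0.01 0.02 2.212 0.041 0.014 | world axes down= [-0. -0. -1.] rows 3
```

```bash
python3 -m inch '0 0 0 1 0.02 0 1;0 0 0 2.2 0.02 0 1;0 0 0 2.2 0.02 0 1;0 0 0 2.2 0.02 0 1;0 0 0 2.2 0.02 0 -1;0 0 0 2.2 0.02 0 -1;0 0 0 2.2 0.02 0 -1;0 0 0 2.2 0.02 0 -1;0 0 0 2.2 0.02 0 -1;0 0 0 2.2 0.02 0 -1'; python3 go.py 579.8 -64 160 0
```

```text
clock: 8.1
ee_pos: [416.8, 242.0, 12.0]
tool_rot: [0.5, 0.501, 0.5, -0.499]
ft_force: [-0.8, -1.5, 8.0]
grip_width: 34.1
t 8.1 tcp [416.8 242.   12. ] jaw deg 0.0 grip 34.1 F [-0.8 -1.5  8. ] J [ 0.53 -0.05 -0.39  1.23 -0.    2.1 ]
row 0.01 -0.01 -0.02 -2.958 3.264 6.119 | world axes down= [ 0.  0. -1.] rows 8
```

```bash
python3 -m inch '0 0 0 -1 0 0 -1;0 0 0 -2 0 0 -1;0 0 0 -2.95 0 0 -1;0 0 0 -2.95 3.26 6.12 -1;0 0 0 -2.95 3.26 6.12 -1;0 0 0 -2.95 3.26 6.12 -1;0 0 0 -2.95 3.26 6.12 -1;0 0 0 -2.95 3.26 6.12 -1;0 0 0 -2.95 3.26 6.12 -1;0 0 0 -2.95 3.26 6.12 -1'; python3 -m inch '0 0 0 0 0 0 -1;0 0 0 0 0 0 -1';python3 go.py 579.8 -64 16 0
```

```text
clock: 9.1
ee_pos: [579.7, -66.6, 158.2]
tool_rot: [0.5, 0.5, 0.5, -0.5]
ft_force: [0.4, 1.2, -1.4]
grip_width: 34.3
clock: 9.3
ee_pos: [579.0, -65.3, 157.5]
tool_rot: [-0.499, -0.5, -0.5, 0.501]
ft_force: [-0.3, 1.2, -2.4]
grip_width: 33.9
t 9.3 tcp [579.  -65.3 157.5] jaw deg -0.1 grip 33.9 F [-0.3  1.2 -2.4] J [-0.11  0.15  0.1   1.52  0.    1.46]
row -0.01 -0.0 0.01 2.829 0.018 -0.026 | world axes down= [-0.  0. -1.] rows 3
```

```bash
python3 -m inch '0 0 0 1 0 0 -1;0 0 0 2 0 0 -1;0 0 0 2.6 0 0 -1;0 0 0 2.75 0 0 -1;0 0 0 2.8 0 0 -1;0 0 0 2.8 0 0 -1;0 0 0 2.8 0 0 -1'; python3 go.py 579.8 -64 15 0
```

```text
clock: 10.0
ee_pos: [580.3, -64.3, 20.2]
tool_rot: [0.501, 0.501, 0.499, -0.499]
ft_force: [0.1, 0.1, -1.2]
grip_width: 34.2
t 10.0 tcp [580.3 -64.3  20.2] jaw deg 0.0 grip 34.2 F [ 0.1  0.1 -1.2] J [-0.11  0.18 -0.12  1.26  0.    1.46]
row 0.01 0.0 -0.03 0.103 -0.011 -0.005 | world axes down= [ 0. -0. -1.] rows 1
```

```bash
python3 -m inch '0 0 0 0.06 0 0 -1;0 0 0 0.1 0 0 -1;0 0 0 0.1 0 0 -1;0 0 0 0.1 0 0 -1'; python3 go.py
```

```text
clock: 10.4
ee_pos: [580.0, -64.5, 15.1]
tool_rot: [0.501, 0.501, 0.499, -0.499]
ft_force: [-3.8, 0.8, 10.4]
grip_width: 34.5
t 10.4 tcp [580.  -64.5  15.1] jaw deg 0.0 grip 34.5 F [-3.8  0.8 10.4] J [-0.11  0.19 -0.13  1.25  0.    1.46]
```

Contact. Release and lift; next target is the nut at (428,120), with jaws at −13°.

```bash
python3 -m inch '0 0 0 0 0 0 0.3;0 0 0 0 0 0 0.3;0 0 0 0 0 0 0.3;0 0 0 0 0 0 0.3;0 0 0 -0.5 0 0 0.3;0 0 0 -1.5 0 0 0.3;0 0 0 -2.9 0 0 0.4;0 0 0 -2.9 0 0 0.7;0 0 0 -2.9 0 0 1;0 0 0 -2.9 0 0 1'; python3 go.py 427.6 120 100 -13.5
```

```text
clock: 11.4
ee_pos: [579.1, -64.4, 157.4]
tool_rot: [0.5, 0.5, 0.5, -0.5]
ft_force: [0.0, -0.1, -0.8]
grip_width: 85.7
t 11.4 tcp [579.1 -64.4 157.4] jaw deg 0.0 grip 85.7 F [ 0.  -0.1 -0.8] J [-0.11  0.15  0.1   1.52 -0.    1.46]
row 2.25 0.0 -0.0 1.148 -3.029 -3.69 | world axes down= [ 0. -0. -1.] rows 5
```

```bash
python3 -m inch '2.25 0 0 1.1 -3.03 -3.69 1;2.25 0 0 1.1 -3.03 -3.69 1;2.25 0 0 1.1 -3.03 -3.69 1;2.25 0 0 1.1 -3.03 -3.69 1;2.25 0 0 1.1 -3.03 -3.69 1;2.25 0 0 1.1 -3.03 -3.69 1;2.25 0 0 1.1 -3.03 -3.69 1;2.25 0 0 1.1 -3.03 -3.69 1'; python3 go.py 427.6 120 5 -13.5
```

```text
clock: 12.2
ee_pos: [427.6, 119.5, 102.1]
tool_rot: [-0.438, -0.555, -0.438, 0.556]
ft_force: [0.5, 0.5, 0.2]
grip_width: 85.4
t 12.2 tcp [427.6 119.5 102.1] jaw deg -13.5 grip 85.4 F [0.5 0.5 0.2] J [ 0.27 -0.18 -0.33  1.42 -0.    2.08]
row 0.0 0.01 0.01 1.942 -0.001 -0.01 | world axes down= [-0. -0. -1.] rows 2
```

```bash
python3 - <<'E'
from bench import robot;import cv2
cv2.imwrite("pics/s3.png",robot.capture("scene")[:,:,::-1])
E
```

```text
(no output)
```

View pics/s3.png

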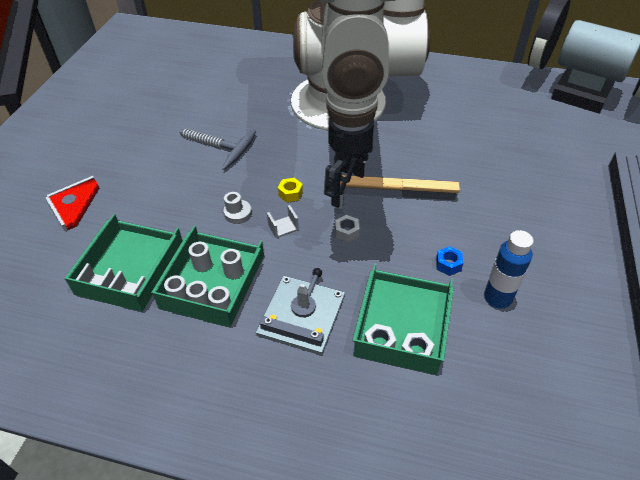

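Both tubes stand upright in the bin at (200,257) and (232,262), and the nut is untouched under the gripper.

```bash
python3 -m inch '0 0 0 1 0 0 1;0 0 0 1.96 0 0 1;0 0 0 1.96 0 0 1;0 0 0 1.96 0 0 1;0 0 0 1.96 0 0 -1;0 0 0 1.96 0 0 -1;0 0 0 1.96 0 0 -1;0 0 0 1.96 0 0 -1;0 0 0 1.96 0 0 -1;0 0 0 1.96 0 0 -1'; python3 go.py 582.5 263 160 -13.5
```

```text
clock: 13.25
ee_pos: [428.8, 120.3, 6.9]
tool_rot: [0.438, 0.556, 0.437, -0.554]
ft_force: [-0.6, -1.4, 8.4]
grip_width: 44.4
t 13.25 tcp [428.8 120.3   6.9] jaw deg -13.5 grip 44.4 F [-0.6 -1.4  8.4] J [ 0.27 -0.14 -0.48  1.23 -0.    2.08]
row 0.0 -0.01 -0.03 -3.05 2.334 -3.496 | world axes down= [ 0.  0. -1.] rows 6
```

```bash
python3 -m inch '0 0 0 -1 0 0 -1;0 0 0 -2 0 0 -1;0 0 0 -3.05 0 0 -1;0 0 0 -3.05 2.33 -3.5 -1;0 0 0 -3.05 2.33 -3.5 -1;0 0 0 -3.05 2.33 -3.5 -1;0 0 0 -3.05 2.33 -3.5 -1;0 0 0 -3.05 2.33 -3.5 -1;0 0 0 -3.05 2.33 -3.5 -1;0 0 0 -3.05 2.33 -3.5 -1'; python3 go.py 582.5 263 11 -13.5
```

```text
clock: 14.25
ee_pos: [581.0, 262.6, 157.7]
tool_rot: [-0.438, -0.555, -0.438, 0.555]
ft_force: [-0.8, 0.1, -1.0]
grip_width: 44.6
t 14.25 tcp [581.  262.6 157.7] jaw deg -13.5 grip 44.6 F [-0.8  0.1 -1. ] J [ 0.42  0.29  0.26  1.55 -0.    2.23]
row 0.01 0.0 0.0 2.933 0.028 -0.015 | world axes down= [-0. -0. -1.] rows 3
```

```bash
python3 -m inch '0 0 0 1 0 0 -1;0 0 0 2 0 0 -1;0 0 0 2.6 0 0 -1;0 0 0 2.8 0 0 -1;0 0 0 2.9 0 0 -1;0 0 0 2.93 0 0 -1;0 0 0 2.93 0 0 -1;0 0 0 2.93 0 0 -1'; python3 go.py 582.5 263 11 -13.5
```

```text
clock: 15.05
ee_pos: [582.4, 263.4, 12.7]
tool_rot: [0.438, 0.556, 0.438, -0.554]
ft_force: [-0.9, 0.5, -2.5]
grip_width: 44.7
t 15.05 tcp [582.4 263.4  12.7] jaw deg -13.5 grip 44.7 F [-0.9  0.5 -2.5] J [ 0.42  0.32  0.02  1.27 -0.    2.23]
row 0.0 -0.02 -0.02 0.033 0.004 0.007 | world axes down= [ 0.  0. -1.] rows 1
```

```bash
python3 -m inch '0 0 0 0.06 0 0 -1;0 0 0 0.06 0 0 -1;0 0 0 0.06 0 0 -1'; python3 go.py
```

```text
clock: 15.35
ee_pos: [582.4, 263.5, 9.9]
tool_rot: [0.438, 0.556, 0.438, -0.554]
ft_force: [-2.2, -1.6, 9.2]
grip_width: 44.4
t 15.35 tcp [582.4 263.5   9.9] jaw deg -13.5 grip 44.4 F [-2.2 -1.6  9.2] J [ 0.42  0.32  0.02  1.27 -0.    2.23]
```

```bash
python3 -m inch '0 0 0 0 0 0 0.42;0 0 0 0 0 0 0.42;0 0 0 0 0 0 0.42;0 0 0 0 0 0 0.42;0 0 0 -0.5 0 0 0.42;0 0 0 -1.5 0 0 0.42;0 0 0 -3 0 0 0.45;0 0 0 -3 0 0 0.7;0 0 0 -3 0 0 1;0 0 0 -3 0 0 1'; python3 go.py 446.8 -8.6 110 -50.5
```

```text
clock: 16.35
ee_pos: [581.7, 263.1, 157.8]
tool_rot: [0.438, 0.555, 0.438, -0.555]
ft_force: [0.7, 0.1, -0.6]
grip_width: 85.4
t 16.35 tcp [581.7 263.1 157.8] jaw deg -13.5 grip 85.4 F [ 0.7  0.1 -0.6] J [0.42 0.29 0.26 1.55 0.   2.23]
row 6.17 -0.01 -0.0 0.953 -1.358 5.914 | world axes down= [ 0.  0. -1.] rows 7
```

```bash
python3 -m inch '6.17 0 0 0.9 -1.36 5.91 1;6.17 0 0 0.9 -1.36 5.91 1;6.17 0 0 0.9 -1.36 5.91 1;6.17 0 0 0.9 -1.36 5.91 1;6.17 0 0 0.9 -1.36 5.91 1;6.17 0 0 0.9 -1.36 5.91 1;6.17 0 0 0.9 -1.36 5.91 1;6.17 0 0 0.9 -1.36 5.91 1;6.17 0 0 0.9 -1.36 5.91 1'; python3 go.py 446.8 -8.6 7 -50.5;  python3 - <<'E'
from bench import robot;import cv2
cv2.imwrite("pics/s4.png",robot.capture("scene")[:,:,::-1])
cv2.imwrite("pics/t4.png",robot.capture("top")[:,:,::-1])
E
```

```text
clock: 17.25
ee_pos: [446.6, -8.0, 112.1]
tool_rot: [-0.239, -0.665, -0.239, 0.666]
ft_force: [-0.1, -1.2, -0.1]
grip_width: 85.5
t 17.25 tcp [446.6  -8.  112.1] jaw deg -50.5 grip 85.5 F [-0.1 -1.2 -0.1] J [-0.02 -0.17 -0.3   1.44  0.    2.43]
row 0.0 0.0 0.01 2.102 0.013 0.004 | world axes down= [-0.  0. -1.] rows 3
```

View pics/s4.png

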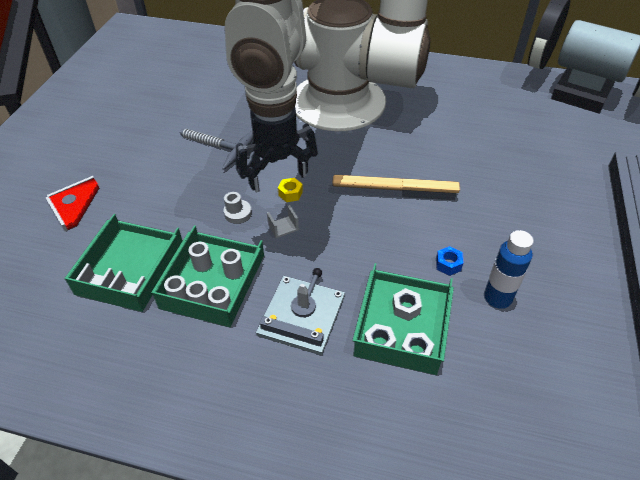

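The nut lies flat in its bin at (406,303). Now I'll grip the channel.

```bash
python3 -m inch '0 0 0 1 0 0 1;0 0 0 2.1 0 0 1;0 0 0 2.1 0 0 1;0 0 0 2.1 0 0 1;0 0 0 2.1 0 0 -1;0 0 0 2.1 0 0 -1;0 0 0 2.1 0 0 -1;0 0 0 2.1 0 0 -1;0 0 0 2.1 0 0 -1;0 0 0 2.1 0 0 -1'; python3 go.py 587 -263 160 0
```

```text
clock: 18.35
ee_pos: [448.1, -8.4, 10.2]
tool_rot: [0.239, 0.667, 0.239, -0.664]
ft_force: [-0.2, 1.4, 7.7]
grip_width: 49.0
t 18.35 tcp [448.1  -8.4  10.2] jaw deg -50.5 grip 49.0 F [-0.2  1.4  7.7] J [-0.02 -0.13 -0.47  1.23  0.    2.43]
row -8.42 -0.02 -0.03 -2.988 5.703 1.087 | world axes down= [ 0.  0. -1.] rows 7
```

```bash
python3 -m inch '0 0 0 -1 0 0 -1;0 0 0 -2 0 0 -1;0 0 0 -3 0 0 -1;-8.4 0 0 -3 5.7 1.09 -1;-8.4 0 0 -3 5.7 1.09 -1;-8.4 0 0 -3 5.7 1.09 -1;-8.4 0 0 -3 5.7 1.09 -1;-8.4 0 0 -3 5.7 1.09 -1;-8.4 0 0 -3 5.7 1.09 -1;-8.4 0 0 -3 5.7 1.09 -1'; python3 -m inch '0 0 0 0 0 0 -1;0 0 0 0 0 0 -1'; python3 go.py 587 -263 14 0
```

```text
clock: 19.35
ee_pos: [587.1, -267.8, 155.4]
tool_rot: [0.5, 0.499, 0.501, -0.5]
ft_force: [-1.5, 1.6, -2.5]
grip_width: 48.8
clock: 19.55
ee_pos: [585.6, -262.5, 158.5]
tool_rot: [0.499, 0.501, 0.499, -0.501]
ft_force: [-0.6, 0.6, -2.0]
grip_width: 49.0
t 19.55 tcp [ 585.6 -262.5  158.5] jaw deg -0.1 grip 49.0 F [-0.6  0.6 -2. ] J [-0.42  0.3   0.28  1.55  0.    1.15]
row -0.02 -0.0 -0.0 2.89 0.027 0.011 | world axes down= [ 0.  0. -1.] rows 3
```

```bash
python3 -m inch '0 0 0 1 0 0 -1;0 0 0 2 0 0 -1;0 0 0 2.6 0 0 -1;0 0 0 2.8 0 0 -1;0 0 0 2.88 0 0 -1;0 0 0 2.91 0 0 -1;0 0 0 2.95 0 0 -1;0 0 0 2.95 0 0 -1;0 0 0 2.95 0 0 -1'; python3 go.py
```

```text
clock: 20.45
ee_pos: [587.1, -263.4, 13.3]
tool_rot: [0.501, 0.501, 0.498, -0.5]
ft_force: [-2.1, 1.8, 6.2]
grip_width: 49.2
t 20.45 tcp [ 587.1 -263.4   13.3] jaw deg -0.1 grip 49.2 F [-2.1  1.8  6.2] J [-0.42  0.33  0.03  1.27  0.    1.15]
```

```bash
python3 -m inch '0 0 0 0 0 0 0.5;0 0 0 0 0 0 0.5;0 0 0 0 0 0 0.5;0 0 0 0 0 0 0.5;0 0 0 -0.5 0 0 0.5;0 0 0 -1.5 0 0 0.5;0 0 0 -3 0 0 0.5;0 0 0 -3 0 0 0.7;0 0 0 -3 0 0 1;0 0 0 -3 0 0 1'; python3 go.py 429.8 -119.8 110 30;  python3 - <<'E'
from bench import robot;import cv2
cv2.imwrite("pics/s5.png",robot.capture("scene")[:,:,::-1])
cv2.imwrite("pics/t5.png",robot.capture("top")[:,:,::-1])
E
```

```text
clock: 21.45
ee_pos: [586.0, -263.1, 160.4]
tool_rot: [0.5, 0.5, 0.499, -0.5]
ft_force: [0.2, -0.0, -0.6]
grip_width: 85.8
t 21.45 tcp [ 586.  -263.1  160.4] jaw deg -0.1 grip 85.8 F [ 0.2 -0.  -0.6] J [-0.42  0.3   0.28  1.55 -0.    1.15]
row -5.02 0.0 -0.01 1.005 -3.129 -2.862 | world axes down= [ 0. -0. -1.] rows 5
```

View pics/s5.png

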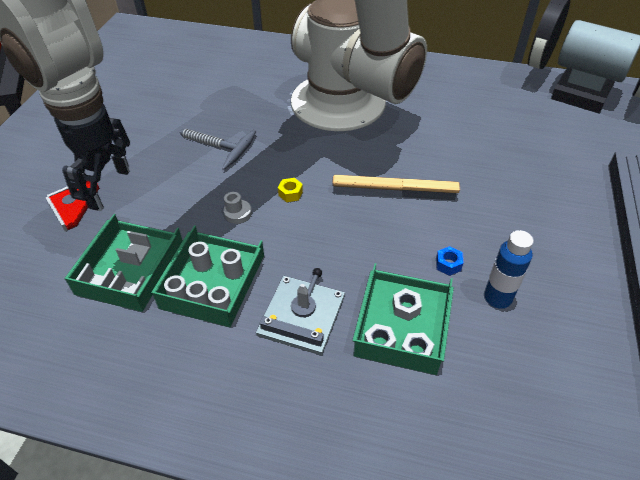

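View pics/t5.png

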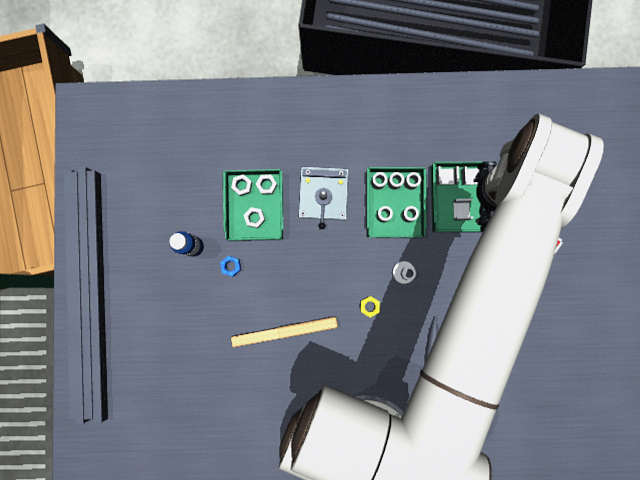

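The channel lies open side up in its bin at (132,250). The cam is next.

```bash
python3 -m inch '-5 0 0 1 -3.13 -2.86 1;-5 0 0 1 -3.13 -2.86 1;-5 0 0 1 -3.13 -2.86 1;-5 0 0 1 -3.13 -2.86 1;-5 0 0 1 -3.13 -2.86 1;-5 0 0 1 -3.13 -2.86 1;-5 0 0 1 -3.13 -2.86 1;-5 0 0 1 -3.13 -2.86 1'; python3 go.py 429.8 -119.8 17 30
```

```text
clock: 22.35
ee_pos: [430.2, -120.3, 110.1]
tool_rot: [0.612, 0.354, 0.612, -0.354]
ft_force: [0.1, 0.0, 0.8]
grip_width: 85.1
t 22.35 tcp [ 430.2 -120.3  110.1] jaw deg 29.9 grip 85.1 F [0.1 0.  0.8] J [-0.27 -0.17 -0.31  1.44 -0.    0.78]
row -0.02 0.0 0.0 1.863 -0.002 -0.013 | world axes down= [-0. -0. -1.] rows 2
```

```bash
python3 -m inch '0 0 0 1 0 0 1;0 0 0 1.86 0 0 1;0 0 0 1.86 0 0 1;0 0 0 1.86 0 0 1;0 0 0 1.86 0 0 -1;0 0 0 1.86 0 0 -1;0 0 0 1.86 0 0 -1;0 0 0 1.86 0 0 -1;0 0 0 1.86 0 0 -1;0 0 0 1.86 0 0 -1'; python3 go.py 631.5 86.5 150 -43
```

```text
clock: 23.35
ee_pos: [430.4, -119.9, 18.7]
tool_rot: [0.613, 0.354, 0.611, -0.354]
ft_force: [-0.4, 1.6, 8.0]
grip_width: 32.0
t 23.35 tcp [ 430.4 -119.9   18.7] jaw deg 29.9 grip 32.0 F [-0.4  1.6  8. ] J [-0.27 -0.14 -0.46  1.25  0.    0.78]
row 12.15 0.0 -0.02 -2.619 5.55 -1.568 | world axes down= [ 0. -0. -1.] rows 9
```

```bash
python3 -m inch '0 0 0 -1 0 0 -1;0 0 0 -2 0 0 -1;0 0 0 -2.6 0 0 -1;12.15 0 0 -2.6 5.55 -1.57 -1;12.15 0 0 -2.6 5.55 -1.57 -1;12.15 0 0 -2.6 5.55 -1.57 -1;12.15 0 0 -2.6 5.55 -1.57 -1;12.15 0 0 -2.6 5.55 -1.57 -1;12.15 0 0 -2.6 5.55 -1.57 -1;12.15 0 0 -2.6 5.55 -1.57 -1'; python3 -m inch '12.15 0 0 0 0 0 -1' >/dev/null; python3 go.py 631.5 86.5 150 -43
```

```text
clock: 24.35
ee_pos: [633.1, 90.8, 144.1]
tool_rot: [-0.359, -0.608, -0.36, 0.61]
ft_force: [-1.6, -1.4, -3.5]
grip_width: 31.9
t 24.45 tcp [631.2  88.  145.5] jaw deg -37.6 grip 31.4 F [-0.4 -0.8 -2.8] J [ 0.14  0.29  0.24  1.53 -0.    2.37]
row 0.9 0.02 0.02 -0.091 0.024 0.02 | world axes down= [-0. -0. -1.] rows 1
```

```bash
python3 -m inch '0 0 0 0 0 0 -1;0 0 0 0 0 0 -1;0 0 0 0 0 0 -1'; python3 go.py 631.5 86.5 125 -43; python3 - <<'E'
from bench import robot;import cv2
for n in("scene","top"):
    im=robot.capture(n);cv2.imwrite(f"pics/{n}6.png",im[:,:,::-1])
    c=im[180:330,230:380] if n=="scene" else im[130:280,250:400]
    cv2.imwrite(f"pics/{n}6z.png",cv2.resize(c[:,:,::-1],None,fx=4,fy=4,interpolation=cv2.INTER_CUBIC))
E
```

```text
clock: 24.75
ee_pos: [630.8, 86.4, 147.5]
tool_rot: [0.315, 0.633, 0.315, -0.633]
ft_force: [1.2, 0.6, -3.8]
grip_width: 31.7
t 24.75 tcp [630.8  86.4 147.5] jaw deg -37.2 grip 31.7 F [ 1.2  0.6 -3.8] J [ 0.14  0.28  0.24  1.53 -0.    2.36]
row 0.97 -0.0 -0.0 0.449 0.01 -0.011 | world axes down= [ 0.  0. -1.] rows 1
```

View pics/scene6z.png

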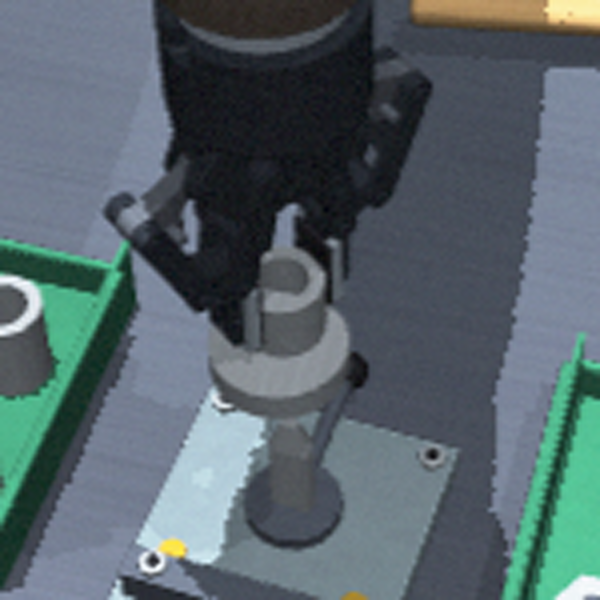

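View pics/top6z.png

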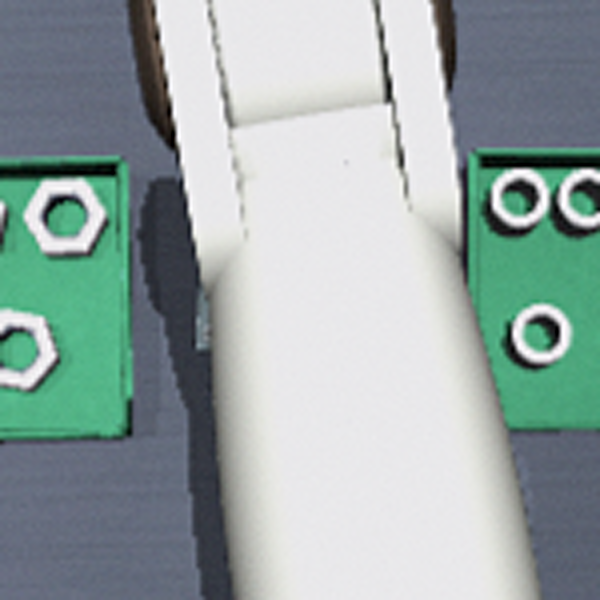

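```bash
cat > t6.py <<'E'
from seg import *
im=cv2.imread("pics/scene6.png")[:,:,::-1]
k=6;c=(215,320,260,350)
for z,x,y,a,nm in [(129.5,631.0+1.3,86.4,-.075+.1,"a")]:
    v=cv2.resize(im[c[0]:c[1],c[2]:c[3],::-1],None,fx=k,fy=k,interpolation=cv2.INTER_CUBIC)
    R=np.array([[np.cos(a),-np.sin(a),0],[np.sin(a),np.cos(a),0],[0,0,1]])
    b=np.arange(96)*2*np.pi/96
    Dp=lambda r,f,z:np.c_[np.minimum(r*np.cos(b),f),r*np.sin(b),0*b+z]
    for p in M["cam"]+[Dp(11,6.5,42)]:
        uv=(proj("scene",p@R.T+[x,y,z])-[c[2]-.5,c[0]-.5])*k
        cv2.polylines(v,[cv2.convexHull(np.round(uv*16).astype(np.int32))],True,(0,0,255),1,cv2.LINE_AA,shift=4)
    cv2.imwrite(f"pics/o6{nm}.png",v)
m=neutral(im);w=np.zeros_like(m);w[262:284,280:320]=m[262:284,280:320]
E
python3 t6.py
```

```text
(no output)
```

View pics/o6a.png

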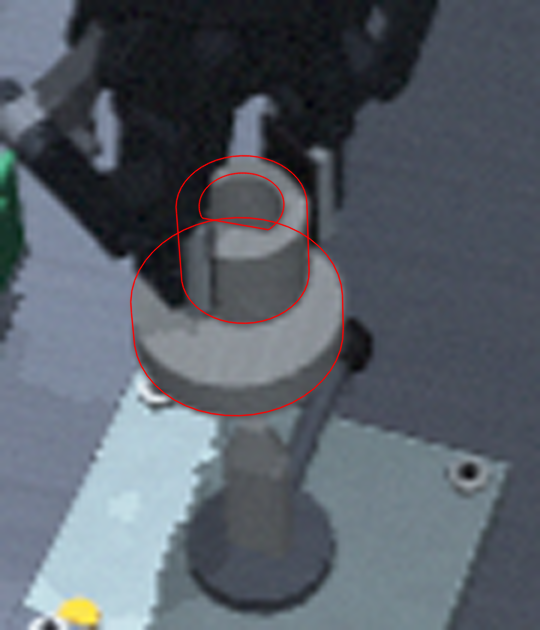

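The overlay of the held cam (hub at about (301,250), D flat facing down-image) matches. I'll align it and descend in checked steps.

```bash
python3 -m inch '0.97 0 0 0.4 0.01 -0.01 -1;0.97 0 0 0.6 0.01 -0.01 -1;0.97 0 0 0.8 0.01 -0.01 -1;0.97 0 0 0.8 0.01 -0.01 -1;0.97 0 0 0.8 0.01 -0.01 -1'; python3 go.py 631.6 86.4 82 -43
```

```text
clock: 25.35
ee_pos: [631.6, 86.7, 107.5]
tool_rot: [-0.281, -0.649, -0.282, 0.649]
ft_force: [-0.8, -0.4, -2.7]
grip_width: 31.8
t 25.35 tcp [631.6  86.7 107.5] jaw deg -43.1 grip 31.8 F [-0.8 -0.4 -2.7] J [0.14 0.29 0.16 1.45 0.   2.46]
row -0.01 0.0 0.0 0.51 0.005 0.004 | world axes down= [-0.  0. -1.] rows 1
```

```bash
python3 -m inch '0 0 0 0.2 0 0 -1;0 0 0 0.35 0 0 -1;0 0 0 0.5 0 0 -1;0 0 0 0.5 0 0 -1'; python3 go.py 631.6 86.4 65 -43
```

```text
clock: 25.75
ee_pos: [630.9, 86.6, 80.6]
tool_rot: [-0.281, -0.648, -0.281, 0.65]
ft_force: [-0.1, 0.5, -3.6]
grip_width: 31.6
t 25.75 tcp [630.9  86.6  80.6] jaw deg -43.2 grip 31.6 F [-0.1  0.5 -3.6] J [0.14 0.29 0.12 1.4  0.   2.46]
row -0.03 0.02 0.01 0.312 0.014 -0.007 | world axes down= [-0. -0. -1.] rows 1
```

```bash
python3 -m inch '0 0 0 0.06 0 0 -1;0 0 0 0.12 0 0 -1;0 0 0 0.12 0 0 -1'; python3 go.py 631.6 86.4 60 -43
```

```text
clock: 26.05
ee_pos: [631.6, 86.7, 76.0]
tool_rot: [-0.281, -0.649, -0.281, 0.649]
ft_force: [-0.7, -0.9, -3.8]
grip_width: 31.6
t 26.05 tcp [631.6  86.7  76. ] jaw deg -43.2 grip 31.6 F [-0.7 -0.9 -3.8] J [0.14 0.29 0.11 1.39 0.   2.46]
row -0.03 0.0 0.0 0.319 0.005 0.004 | world axes down= [-0. -0. -1.] rows 1
```

```bash
python3 -m inch '0 0 0 0.1 0 0 -1;0 0 0 0.2 0 0 -1;0 0 0 0.2 0 0 -1'; python3 go.py 631.6 86.4 60 -43
```

```text
clock: 26.35
ee_pos: [631.2, 86.7, 65.2]
tool_rot: [-0.281, -0.648, -0.281, 0.649]
ft_force: [-0.6, -0.1, -3.9]
grip_width: 31.9
t 26.35 tcp [631.2  86.7  65.2] jaw deg -43.2 grip 31.9 F [-0.6 -0.1 -3.9] J [0.14 0.29 0.1  1.37 0.   2.46]
row -0.03 0.01 0.01 0.104 0.01 -0.002 | world axes down= [-0. -0. -1.] rows 1
```

It's sliding on freely.

```bash
python3 -m inch '0 0 0 0.1 0 0 -1;0 0 0 0.2 0 0 -1;0 0 0 0.3 0 0 -1;0 0 0 0.4 0 0 -1;0 0 0 0.48 0 0 -1;0 0 0 0.48 0 0 -1'; python3 go.py 631.6 86.4 38 -43
```

```text
clock: 26.95
ee_pos: [631.2, 86.7, 41.4]
tool_rot: [-0.281, -0.648, -0.281, 0.649]
ft_force: [-0.6, -0.2, -2.8]
grip_width: 31.6
t 26.95 tcp [631.2  86.7  41.4] jaw deg -43.2 grip 31.6 F [-0.6 -0.2 -2.8] J [ 0.14  0.3   0.06  1.33 -0.    2.46]
row -0.03 0.01 0.01 0.068 0.009 -0.001 | world axes down= [-0. -0. -1.] rows 1
```

```bash
python3 -m inch '0 0 0 0.04 0 0 -1;0 0 0 0.08 0 0 -1;0 0 0 0.11 0 0 -1;0 0 0 0.11 0 0 -1;0 0 0 0.11 0 0 -1'; python3 go.py
```

```text
clock: 27.45
ee_pos: [631.9, 86.8, 38.8]
tool_rot: [0.281, 0.649, 0.281, -0.648]
ft_force: [-5.6, -0.4, 8.7]
grip_width: 31.8
t 27.45 tcp [631.9  86.8  38.8] jaw deg -43.2 grip 31.8 F [-5.6 -0.4  8.7] J [0.14 0.3  0.05 1.32 0.   2.46]
```

```bash
python3 -m inch '0 0 0 0.03 0 0 -1;0 0 0 0.05 0 0 -1;0 0 0 0.05 0 0 -1'; python3 go.py;python3 -m inch '0 0 0 -0.06 0 0 -1;0 0 0 -0.06 0 0 0.2;0 0 0 -0.06 0 0 0.2;0 0 0 -0.06 0 0 0.2;0 0 0 -0.06 0 0 0.2;0 0 0 -0.5 0 0 0.2;0 0 0 -1.5 0 0 0.2;0 0 0 -2.5 0 0 0.2;0 0 0 -2.5 0 0 0.2'; python3 go.py 400 -120 260 -43
```

```text
clock: 27.75
ee_pos: [632.0, 86.8, 38.7]
tool_rot: [0.281, 0.65, 0.281, -0.648]
ft_force: [-13.1, -1.7, 24.9]
grip_width: 31.7
t 27.75 tcp [632.   86.8  38.7] jaw deg -43.2 grip 31.7 F [-13.1  -1.7  24.9] J [0.14 0.3  0.05 1.32 0.   2.46]
clock: 28.65
ee_pos: [634.2, 87.1, 167.3]
tool_rot: [0.282, 0.653, 0.28, -0.645]
ft_force: [0.6, 1.0, -0.5]
grip_width: 50.8
t 28.65 tcp [634.2  87.1 167.3] jaw deg -43.2 grip 50.8 F [ 0.6  1.  -0.5] J [0.14 0.28 0.27 1.55 0.   2.46]
row -0.03 -0.08 -0.07 -1.91 -0.57 6.209 | world axes down= [ 0.01  0.   -1.  ] rows 7
```

Hard stop reached at the expected height, then released. I'll back off and look.

```bash
python3 -m inch '0 0 0 -1.9 -4 6 0.2;0 0 0 -1.9 -4 6 0.2;0 0 0 -1.9 -4 6 0.2;0 0 0 -1.9 -4 6 0.2;0 0 0 -1.9 -4 6 0.2;0 0 0 -1.9 -4 6 0.2;0 0 0 -1.9 -4 6 0.2;0 0 0 -1.9 -4 6 0.2;0 0 0 -1.9 -4 6 0.2;0 0 0 -1.9 -4 6 0.2'; cat > t7.py <<'E'
from seg import *
for n in("scene","top"):
    im=robot.capture(n);cv2.imwrite(f"pics/{n}7.png",im[:,:,::-1])
    c=(205,380,60,460) if n=="scene" else (150,290,160,500)
    k=2 if n=="scene" else 2.3
    v=cv2.resize(im[c[0]:c[1],c[2]:c[3],::-1],None,fx=k,fy=k,interpolation=cv2.INTER_CUBIC);cv2.imwrite(f"pics/{n}7p.png",v)
    x,a=(633,-.075) if n=="scene" else (630,-.075)
    R=np.array([[np.cos(a),-np.sin(a),0],[np.sin(a),np.cos(a),0],[0,0,1]])
    c=(260,340,260,350) if n=="scene" else (160,230,290,360);k=6
    v=cv2.resize(im[c[0]:c[1],c[2]:c[3],::-1],None,fx=k,fy=k,interpolation=cv2.INTER_CUBIC)
    w=v.copy()
    for p in M["cam"]:
        uv=(proj(n,p@R.T+[x,86.4,20])-[c[2]-.5,c[0]-.5])*k
        cv2.polylines(v,[cv2.convexHull(np.round(uv*16).astype(np.int32))],True,(0,0,255),1,cv2.LINE_AA,shift=4)
    cv2.imwrite(f"pics/{n}7o.png",cv2.resize(np.hstack([v,w]),None,fx=.74,fy=.74))
E
python3 t7.py; python3 go.py
```

```text
clock: 29.65
ee_pos: [280.9, 4.7, 254.5]
tool_rot: [0.281, 0.65, 0.281, -0.648]
ft_force: [-0.4, -0.2, 0.2]
grip_width: 51.3
t 29.75 tcp [281.1   4.8 253.8] jaw deg -43.2 grip 51.5 F [ 0.8 -1.   0.1] J [ 0.02 -0.53 -0.29  1.82  0.    2.34]
```

View pics/scene7p.png

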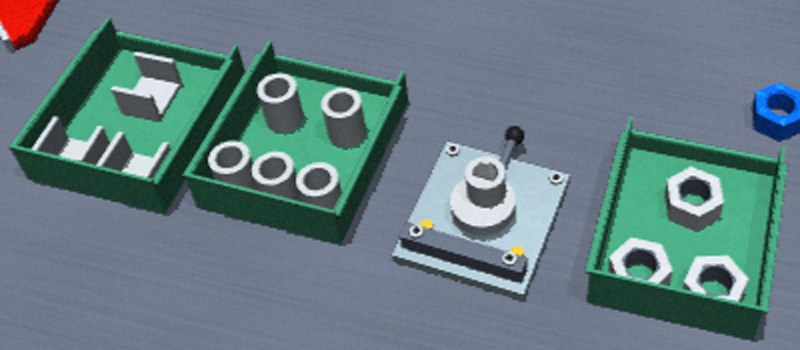

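View pics/top7p.png

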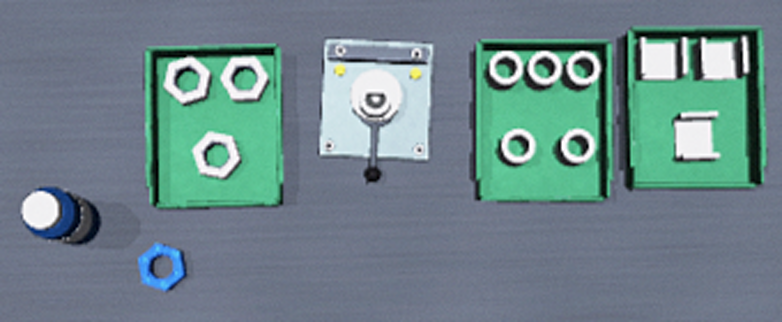

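View pics/scene7o.png

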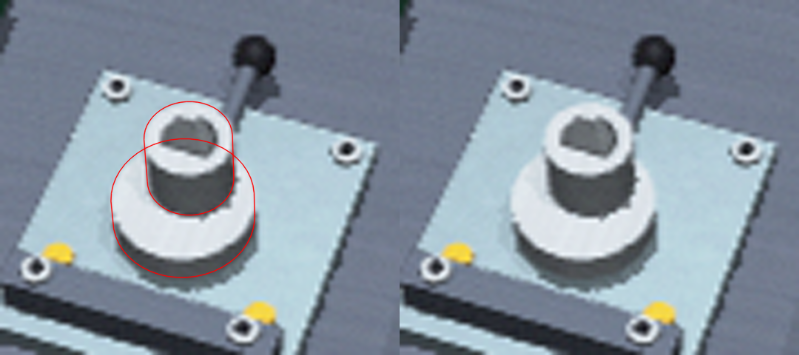

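View pics/top7o.png

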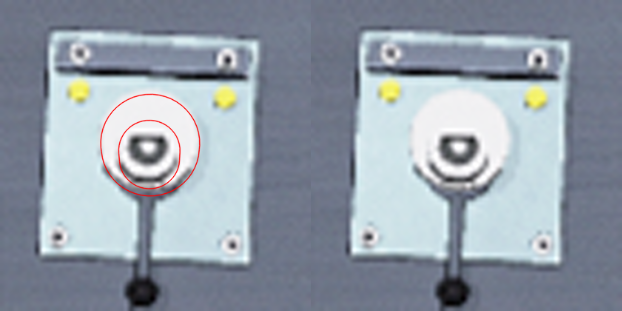

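```bash
cat > t8.py <<'E'
from seg import *
im=cv2.imread("pics/scene7.png")[:,:,::-1]
c=(275,330,280,330)
v=cv2.resize(im[c[0]:c[1],c[2]:c[3],::-1],None,fx=10,fy=10,interpolation=cv2.INTER_LANCZOS4)
b=np.arange(96)*2*np.pi/96
Dp=lambda r,f,z:np.c_[np.minimum(r*np.cos(b),f),r*np.sin(b),0*b+z]
w=v.copy();a=-.075;R=np.array([[np.cos(a),-np.sin(a),0],[np.sin(a),np.cos(a),0],[0,0,1]])
for p,z in [(Dp(11,6.5,42),20),(Dp(4,5,56),20),(Dp(9.5,5,42),20)]:
    uv=(proj("scene",p@R.T+[633,86.4,z])-[c[2]-.5,c[0]-.5])*10
    cv2.polylines(w,[np.round(uv*16).astype(np.int32)],True,(0,0,255),1,cv2.LINE_AA,shift=4)
cv2.imwrite("pics/o8.png",cv2.resize(np.hstack([v,w]),None,fx=.8,fy=.8))
# z-scan, scene only: x free
m=neutral(im);q=np.zeros_like(m);q[280:330,278:325]=m[280:330,278:325]
q=cv2.morphologyEx(q,cv2.MORPH_OPEN,np.ones((2,2)));q=fill(q);print(q.sum())
mt=cv2.imread("pics/top7.png")[:,:,::-1]
for z in(12,16,20,24,28,34,40):
    r=fit("cam",{"scene":q},(633,86.4),(-.1,0.05),z=z);print(z,np.round(r[0],2),round(r[1],3))
E
python3 t8.py
```

```text
911
12 [ 6.2912e+02  8.7460e+01 -1.6000e-01] 0.066
16 [ 6.318e+02  8.866e+01 -1.900e-01] 0.071
20 [ 6.3449e+02  8.9510e+01 -1.7000e-01] 0.078
24 [ 6.373e+02  9.044e+01 -2.000e-01] 0.086
28 [ 6.3999e+02  9.1370e+01 -2.1000e-01] 0.096
34 [ 6.4379e+02  9.2890e+01 -2.6000e-01] 0.11
40 [ 6.4732e+02  9.4370e+01 -3.2000e-01] 0.125
```

View pics/o8.png

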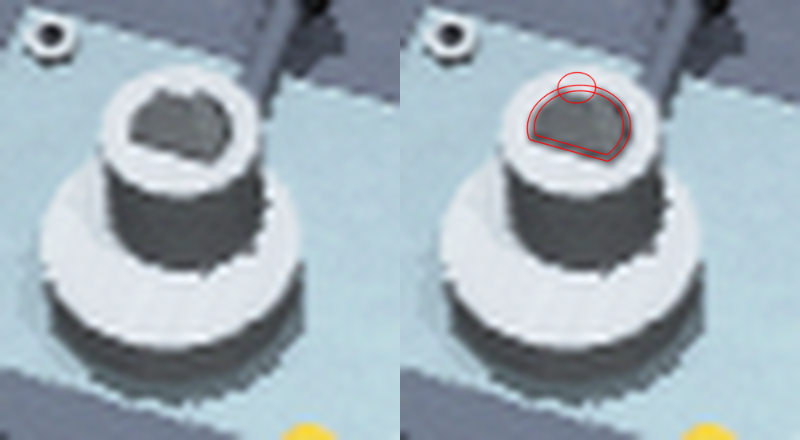

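Everything agrees. The shaft tip pokes out past the back rim of the hub, the D flat is aligned, and the outlines match with the cam's underside at z = 20. Handing in.

```bash
python3 -c "
from bench import robot
print(robot.finish_job())"
```

```text
the job is handed in; nothing more can be done
None
```

I put all five parts back, in the order asked, and handed the job in at about 30 s on the robot's clock. The arm was clear of everything when I did.

- **Tube bushings:** both stand on end on the empty floor in front of the stock in the tube bin.
- **Hex nut and channel stub:** the nut lies flat and the channel lies open side up, each in front of the stock in its own bin.
- **Clamp cam:** it slid onto the shaft without resistance and came to a hard stop at the collar height I expected. I pressed it down with about 25 N and then released it.
- **Bystanders:** I did not touch the spray can or the blue and yellow nuts.

**Last checks:** the final pictures from both cameras show the bins filled as asked. In the scene view, a model of the seated cam matches with its D flat aligned and the shaft tip showing above the hub.

**Disagreements:**
- The two cameras differ by about 2–3 mm in x, so I worked relative to the same camera where it mattered.
- A fit of cam height from the scene camera alone did not single out the seated height: it fitted slightly better a few millimetres lower. I relied on the hard stop and the picture instead.

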